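# Find the keepsake box that rattles and hold it out

### The arm

A 7-joint arm with a two-finger parallel gripper is mounted at the origin on the work surface. World frame = base frame: x ahead of the robot, y to its left, z up, the work surface at z = 0. Lengths are in m, angles in rad, forces in N, time in s.
With the tool pointing down it reaches from about 0.4 to 0.875 m from the base axis. Payload 6.5 kg.
Tool frame: the origin (TCP) lies midway between the tips of the shut fingers; the grasp point (between the pads) lies 19 mm behind it (robot.pinch_z is the z of the grasp point in the tool frame, in m); z points along the fingers, y is the line along which they close (so a half turn about z gives the same grasp; the last joint's range is limited). The gripper opens to 88 mm and grips with 3 to 60 N. Pads are 18 mm wide; open, the fingers measure 123 mm over their backs; the gripper's body (75 mm by 187 mm) begins 45 mm behind the grasp point.
Start: joints at [-1.249, 0.536, -0.004, 1.538, 0.003, 1.067, -0.071], TCP at [0.246, 0.602, 0.239] pointing down, gripper open.
Joint ranges: [-2.7, 2.7], [-0.37, 2.16], [-1.27, 1.26], [0.24, 2.4], [-1.31, 4.45], [0.19, 1.91], [-2.76, 2.76]. Speed limits (rad/s): [2.39, 2.39, 3.14, 3.14, 3.14, 3.14, 3.14].

### API

Orientations are given as a unit quaternion [x, y, z, w].
In Python, from rig import robot gives the robot as it stands.
- The arm moves only by the tool arm_command, never from a script. Its arguments are lists of equal length, an entry for each row: "slide": the shift along the tool's x, y, z in units of 0.5 m (1.0 is 0.5 m), a list of three; "twist": the turn about the tool's z in units of pi/4 rad (1.0 is pi/4 rad). A call has 1 to 5 rows; each row is the pose to reach, as a shift and turn from the pose commanded when the call began, along the tool's axes at that moment; what a row does not reach only later rows make up. A row lasts 1/12 s, in which the tool goes at most 41.7 mm and 7.16 degrees, less where a joint would pass 70% of its speed; a pose out of reach is approached as far as the arm can. A call with a number of a shift or a turn outside -1 to 1 is refused whole. A call with a gripper value outside its range is refused whole. "jaw" is the closure, from 0 (fully open) to 1 (shut), set as the call begins (left out, the last holds). The fingers move at their own pace and stop on an object; "grip_force" is the grip in N (left out, the last holds). Time passes only in rows, so rows that repeat a pose let the fingers close. It gives the time, the measured TCP pose, the force, the opening and the grip force at its end, in the units of the state.
- robot.get_obs(): the state, without advancing time (a new reading comes with each control period).
- robot.read_camera(name): name is "side" or "top" or "wrist"; returns (picture, depth): 480x640x3 uint8, blue, green, red; 480x640 float32, m along the optical axis (not along the pixel's ray), 0 where there is no reading.
- robot.get_calibration(name): a dict with "fx", "fy", "cx", "cy" (pixels), "D" ([k1, k2, p1, p2, k3] as OpenCV has them; the pictures are not rectified), "R" (3x3) and "t" (3): a world point X has camera coordinates R X + t. Camera axes: x right, y down, z forward; pixel columns grow to the right and rows downward; lengths in m; the calibration is good to about 2 mm. A picture is of the moment at which its call begins: read the wrist's pose just before it. get_calibration takes no time and is no camera call; for the wrist camera it gives the pose at the moment of the call.
- robot.hand_in(): hands the job in; it is judged then, once.
Trained networks look in the newest picture that a camera, given by its name, has taken for a name from the list of things; names that differ only in an ending like _2 or _b are one class to them, and where a whole thing is asked for, a point or a joint stands for the part that bears it (a point fixed in the world has none). Each returns a list of dicts, best first, with "confidence" (0 to 1); they miss things now and then, are a little off and sometimes report something else, mostly with a low value. They report only what shows in the picture. A call takes as long as a camera call. They do not tell look-alikes from the thing itself.
- robot.boxes_of(camera, target): "point" ([column, row] as shares, 0 to 1, of the picture: columns of its width, rows of its height, amid what is visible of it).
- robot.trace(camera, target): "mask" (480x640 bool, what is visible of it) and "point" ([column, row] as shares, 0 to 1, of the picture: columns of its width, rows of its height, amid what is visible of it).
- robot.mark_of(camera, target): "point" ([column, row] as shares, 0 to 1, of the picture: columns of its width, rows of its height: a listed point, or the origin of a listed thing).
The state is a dict: "time": time; "joint_positions": joint angles; "joint_vel": joint speeds; "effort": joint torques, N m; "eef_pos": TCP position; "tool_rot": TCP orientation; "force": force on the tool from outside, world axes, zero at the start; "moment": the same for the moment, N m; "grip_width": opening from 0.0 (shut) to 1.0 (fully open); "finger_force": force on a finger pad.
Only numpy, scipy, OpenCV 4.12 (cv2) and the standard library are available. Lean on these libraries where they do the work, as an engineer would, in place of code of your own. Each camera call takes 0.05 s, during which the arm holds its last target. There are 200 camera calls.

### The job

One of the three sealed wooden boxes on the dark board has a heavy loose ball inside; the other two are packed tight. Working from your left to your right, lift each box clear of the board and rock it lengthwise, first dipping its far end well down and then its near end, feeling for the loose ball, and set the box back upright on the board. Then take the box that rattles and hold it out level and still, well clear of the table, over the round cork mat on the far side: finish while still holding it there, with the two silent boxes standing on the board and the ornaments left alone (the rattling box need not be set back first if it is already in hand).

Things in the scene. Friction and masses are not known exactly. Their poses are not given: they have to be found in the camera images.
- box_left_mid (a point): Left (+y) one of three sealed boxes of pale wood, alike and told apart only by place: 130 mm long (own x, pointing away from the robot at the start), 56 mm wide (own y), 48 mm high, closed for good, 0.34 to 0.47 kg with contents (weight does not tell). The point is its centre, 24 mm above its underside; z up. Grasp it firmly across the 56 mm width, at its middle.
- box_middle_mid (a point): Middle box, same size, axes and centre point as the left one. Each box holds either a steel ball (36 mm, 0.19 kg) that rolls up to 37 mm either way along the length once the box tilts more than about 6 degrees (rock it 15 to 20) and then stays at that end when level, shifting the balance, or a tight block of the same weight that does not shift.
- box_right_mid (a point): Right (-y) box, same size, axes and centre point as the left one. Which of the three holds the ball changes every time; it can be felt (force, moment, joint torques while rocking), not seen.
- board: Dark wooden board fixed to the table, 170 mm deep (own x, away from the robot), 400 mm wide (own y), 18 mm thick; origin at the centre of its underside, on the table. The boxes stand on it, parallel to its x, in a row along its y, about 120 mm apart.
- mat: round cork mat fixed flat on the table beyond the board, 90 mm across, 4 mm thick; origin at the centre of its underside. The rattling box is to be held over it.
- swan: white ceramic swan, about 90 mm long and 94 mm high, a loose bystander on the table; origin at the centre of its foot. Leave it alone.
- rainbow: wooden rainbow of three arches, about 120 mm wide and 66 mm high, a loose bystander; origin at the centre of its underside. Leave it alone.
- jar: amber glass jar with a brass cap, 60 mm across and 70 mm high, a loose bystander; origin at the centre of its underside. Leave it alone.
Things that resemble listed ones, but are neither listed nor needed, are in the scene too. Leave any purple look-alike of the part that bears box_right_mid alone.

How it is judged:
By the outcome, as a careful person would: the job done as asked, in the order asked, and still so for the second after the job is handed in, while the arm keeps its last pose, push and grip.
It also fails if it takes over 72 s, if anything falls off the work surface, if the arm or the gripper's body presses on something with over 40 N, if the wrist force passes 120 N, or if a joint passes its speed limit or range.

## Working session

There is one attempt and no reset: what is moved stays moved. The work goes in short steps, Python scripts to look and compute and a tool call to move; the robot and the scene stay as the last step left them, time stands still between calls to the robot, and variables do not carry over. Pictures are saved under pics/ and viewed, at most 10 in all, crops included, and the job is handed in when it is done.

Besides the shell and the picture viewer there is one more tool, called in YAML: its name, and indented under it one key for each argument. arm_command: Moves the arm, as the interface text tells. Shifts and turns lie within -1 to 1; 1 stands for 0.5 m of shift or pi/4 rad of turn. Its arguments: {"type":"object","properties":{"slide":{"type":"array","items":{"type":"array","items":{"type":"number","minimum":-1,"maximum":1}}},"twist":{"type":"array","items":{"type":"number","minimum":-1,"maximum":1}},"jaw":{"type":"number"},"grip_force":{"type":"number"}},"required":["slide","twist"]}

```bash
ls; mkdir -p pics
python3 - <<'E'
from rig import robot
import cv2,numpy as np
o=robot.get_obs(); print({k:np.round(v,3) for k,v in o.items()}); print(robot.pinch_z)
for c in("top","side"):
    p,d=robot.read_camera(c); cv2.imwrite(f"pics/{c}.png",p)
    k=robot.get_calibration(c); print(c,np.round(np.linalg.inv(k["R"])@-np.array(k["t"]),3))
    for n in("box_left_mid","box_middle_mid","box_right_mid","board","mat","swan","rainbow","jar"):
        print(n,[(np.round(np.array(r["point"])*[640,480]).tolist(),round(r["confidence"],2)) for r in robot.mark_of(c,n)][:5])
E
```

```text
pics
{'time': np.float64(0.0), 'joint_positions': array([-1.249,  0.537, -0.004,  1.539,  0.003,  1.067, -0.071]), 'joint_vel': array([ 0.001,  0.   , -0.002, -0.002, -0.   ,  0.001,  0.001]), 'effort': array([-0.0000e+00, -5.7097e+01,  9.9100e-01, -2.5161e+01, -5.6000e-02,
        1.8000e-02,  0.0000e+00]), 'eef_pos': array([0.246, 0.601, 0.238]), 'tool_rot': array([ 0.193,  0.981, -0.001, -0.   ]), 'force': array([ 0.91 , -0.044,  0.252]), 'moment': array([-0.058, -0.068,  0.004]), 'finger_force': np.float64(0.0), 'grip_width': np.float64(1.001)}
-0.0187
top [0.372 0.019 1.215]
box_left_mid [([252.0, 250.0], 0.67)]
box_middle_mid [([306.0, 257.0], 0.65), ([306.0, 252.0], 0.25)]
box_right_mid [([372.0, 164.0], 0.97), ([360.0, 251.0], 0.74), ([416.0, 326.0], 0.62)]
board [([308.0, 253.0], 0.69)]
mat [([277.0, 164.0], 0.96), ([492.0, 201.0], 0.54), ([253.0, 253.0], 0.28)]
swan [([494.0, 203.0], 0.8)]
rainbow [([174.0, 224.0], 0.56)]
jar [([492.0, 254.0], 0.9)]
side [ 0.466 -0.771  0.73 ]
box_left_mid [([310.0, 208.0], 0.55)]
box_middle_mid [([309.0, 238.0], 0.92)]
box_right_mid [([224.0, 326.0], 0.97), ([405.0, 287.0], 0.94), ([311.0, 269.0], 0.82)]
board []
mat [([391.0, 232.0], 0.88)]
swan []
rainbow [([329.0, 180.0], 0.84), ([310.0, 240.0], 0.47)]
jar [([311.0, 413.0], 0.94)]
```

View pics/top.png

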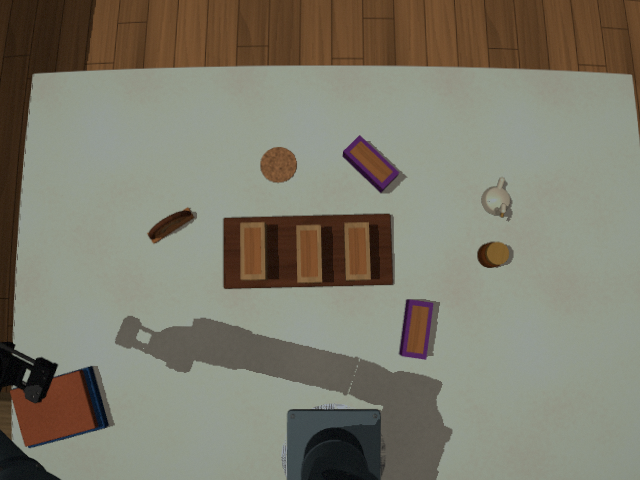

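View pics/side.png

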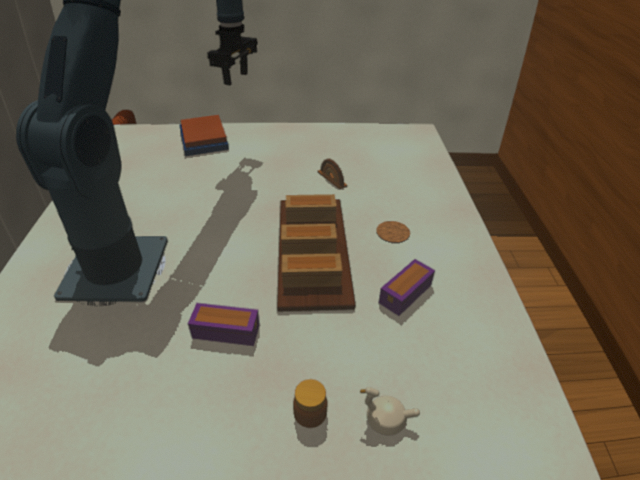

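```bash
cat > h.py <<'E'
from rig import robot
import cv2,numpy as np
from scipy.spatial.transform import Rotation as Rot
def ray(c,px,z):
    k=robot.get_calibration(c);K=np.array([[k["fx"],0,k["cx"]],[0,k["fy"],k["cy"]],[0,0,1]])
    R=np.array(k["R"]);t=np.array(k["t"])
    u=cv2.undistortPoints(np.array([[px]],float),K,np.array(k["D"],float))[0,0]
    d=R.T@np.array([u[0],u[1],1]);C=-R.T@t
    return C+d*(z-C[2])/d[2]
def cloud(c):
    p,dep=robot.read_camera(c)
    k=robot.get_calibration(c);K=np.array([[k["fx"],0,k["cx"]],[0,k["fy"],k["cy"]],[0,0,1]])
    v,u=np.mgrid[:480,:640]
    n=cv2.undistortPoints(np.stack([u,v],-1).reshape(-1,1,2).astype(float),K,np.array(k["D"],float)).reshape(480,640,2)
    P=np.dstack([n*dep[...,None],dep])
    X=(P-np.array(k["t"]))@np.array(k["R"])
    X[dep<=0]=np.nan
    return p,X
E
python3 - <<'E'
from h import *
p,X=cloud("top")
for n,px,z in(("L",(252,250),.042),("M",(306,255),.042),("R",(360,251),.042),("board",(308,253),0),("mat",(277,164),0),("swan",(494,203),0),("jar",(492,254),0),("rb",(174,224),0),("purple?",(372,164),.024),("?",(416,326),.024)):
    print(n,np.round(ray("top",px,z),3))
# box tops
m=((X[...,2]>.058)&(X[...,2]<.075)&(X[...,0]>.3)&(X[...,0]<.8)).astype(np.uint8)
nn,l,s,_=cv2.connectedComponentsWithStats(m)
for i in range(1,nn):
    if s[i,4]>150:
        q=X[l==i][:,:2]; r=cv2.minAreaRect(q.astype(np.float32)); print(s[i],np.round(r[0],3),np.round(r[1],3),round(r[2],1),p[l==i].mean(0).astype(int),np.nanmedian(X[l==i][:,2]))
E
```

```text
L [0.478 0.188 0.042]
M [0.467 0.063 0.042]
R [ 0.476 -0.062  0.042]
board [0.475 0.06  0.   ]
mat [0.693 0.137 0.   ]
swan [ 0.598 -0.395  0.   ]
jar [ 0.472 -0.386  0.   ]
rb [0.545 0.387 0.   ]
purple? [ 0.687 -0.094  0.024]
? [ 0.302 -0.193  0.024]
[ 240  222   26   58 1457] [0.476 0.184] [0.131 0.057] 1.5 [ 51  84 120] 0.06729899097203862
[ 344  222   27   58 1434] [ 0.476 -0.053] [0.131 0.057] 1.4 [ 50  83 119] 0.06729880590705359
[ 296  224   26   58 1417] [0.47  0.056] [0.13  0.056] 1.7 [ 51  84 120] 0.0673438205197981
[485 241  24  24 427] [ 0.469 -0.374] [0.052 0.052] 88.0 [ 43  87 115] 0.07086243849103512
```

Boxes at top-picture pixels (252,250), (310,253), (358,250). Look-alikes are the purple-edged boxes at (370,164) and (416,328), which I'll leave alone. The mat is at (278,164). The interface only turns about tool z, so I'll first test in free space what the arm does at its reach limit.

arm_command:
  slide:
    - [0,0.08,0]
    - [0,0.16,0]
    - [0,0.24,0]
    - [0,0.32,0]
    - [0,0.4,0]
  twist: [0,0,0,0,0]

```text
time: 1.37
eef_pos: [0.3215, 0.7871, 0.2392]
tool_rot: [0.193, 0.981, 0.0, 0.0]
force: [0.4, 1.4, 0.4]
grip_width: 1.002
finger_force: 0.0
```

arm_command:
  slide:
    - [0,0.08,0]
    - [0,0.16,0]
    - [0,0.24,0]
    - [0,0.32,0]
    - [0,0.4,0]
  twist: [0,0,0,0,0]

```text
time: 1.78
eef_pos: [0.368, 0.8451, 0.2305]
tool_rot: [0.211, 0.977, 0.005, -0.004]
force: [1.3, 0.1, -0.4]
grip_width: 1.001
finger_force: 0.0
```

Run:
```python
from h import *
o=robot.get_obs(); print({k:np.round(v,3) for k,v in o.items()})
print(Rot.from_quat(o["tool_rot"]).as_matrix().round(3))
```

```text
{'time': np.float64(1.783), 'joint_positions': array([-1.285,  1.241,  0.617,  0.301, -0.592,  1.643,  0.032]), 'joint_vel': array([-0.119,  0.351,  2.218, -0.316, -2.104,  0.2  ,  0.292]), 'effort': array([ -5.308, -88.771,  -0.934, -25.159,   2.353,  -0.211,  -0.396]), 'eef_pos': array([0.368, 0.845, 0.231]), 'tool_rot': array([ 0.211,  0.977,  0.005, -0.004]), 'force': array([ 1.317,  0.127, -0.392]), 'moment': array([-0.008, -0.047,  0.015]), 'finger_force': np.float64(0.0), 'grip_width': np.float64(1.001)}
[[-0.911  0.413 -0.006]
 [ 0.413  0.911  0.012]
 [ 0.01   0.008 -1.   ]]
```

arm_command:
  slide:
    - [0,-0.08,0]
    - [0,-0.16,0]
    - [0,-0.24,0]
    - [0,-0.32,0]
    - [0,-0.4,0]
  twist: [0,0,0,0,0]

```text
time: 2.2
eef_pos: [0.3035, 0.7031, 0.2308]
tool_rot: [0.211, 0.977, 0.005, -0.003]
force: [-0.2, 0.9, 1.4]
grip_width: 0.999
finger_force: 0.0
```

```bash
cat >> h.py <<'E'
def go(x,y,z,yaw_deg):
    "slide/twist totals to reach TCP x,y,z with tool y along world (−sin,cos) yaw"
    o=robot.get_obs();R=Rot.from_quat(o["tool_rot"]).as_matrix();p=np.array(o["eef_pos"])
    s=R.T@(np.array([x,y,z])-p)
    cur=np.degrees(np.arctan2(-R[1,0],-R[0,0]))
    print("pos",p.round(4),"tilt",R[:,2].round(3),"t",round(float(o["time"]),2),"q",np.round(o["joint_positions"],2))
    print("slide",(s/.5).round(4),"twist",round(-(yaw_deg-cur)/45,4),"cur yaw",cur.round(2),"F",np.round(o["force"],2),"M",np.round(o["moment"],3),"grip",o["grip_width"],o["finger_force"])
E
python3 -c "
from h import *
go(.446,.184,.16,1.5)"
```

```text
pos [0.3035 0.7031 0.2308] tilt [-0.004  0.012 -1.   ] t 2.2 q [-1.55  0.83  0.65  1.21 -0.5   1.25  0.23]
slide [-0.6895 -0.8292  0.1276] twist -0.5754 cur yaw -24.39 F [-0.17  0.88  1.39] M [0.052 0.001 0.023] grip 0.9986557296968823 0.0
```

arm_command:
  slide:
    - [-0.05,-0.06,0.01]
    - [-0.1,-0.12,0.02]
    - [-0.15,-0.18,0.03]
    - [-0.2,-0.24,0.04]
    - [-0.25,-0.3,0.05]
  twist: [0,0,0,0,0]

```text
time: 2.62
eef_pos: [0.3561, 0.5152, 0.2038]
tool_rot: [0.211, 0.977, 0.006, -0.004]
force: [1.5, -0.7, 0.6]
grip_width: 0.999
finger_force: 0.0
```

arm_command:
  slide:
    - [-0.05,-0.06,0.01]
    - [-0.1,-0.12,0.02]
    - [-0.15,-0.18,0.03]
    - [-0.2,-0.24,0.03]
    - [-0.25,-0.3,0.03]
  twist: [0,0,0,0,0]

```text
time: 3.03
eef_pos: [0.4078, 0.3271, 0.1862]
tool_rot: [0.212, 0.977, 0.006, -0.004]
force: [0.3, 0.2, 1.0]
grip_width: 0.998
finger_force: 0.0
```

arm_command:
  slide:
    - [-0.05,-0.06,0.01]
    - [-0.1,-0.12,0.03]
    - [-0.15,-0.18,0.05]
    - [-0.19,-0.229,0.05]
    - [-0.19,-0.229,0.05]
  twist: [-0.15,-0.3,-0.45,-0.575,-0.575]
  jaw: 0.15
  grip_force: 8

```text
time: 3.45
eef_pos: [0.4483, 0.1779, 0.1595]
tool_rot: [-0.01, 1.0, 0.005, -0.002]
force: [0.3, 0.1, 0.3]
grip_width: 0.853
finger_force: 0.0
```

Run:
```python
from h import *
go(.446,.184,.027,1.5)
p,d=robot.read_camera("wrist"); cv2.imwrite("pics/w1.png",p)
print([(np.round(np.array(r["point"])*[640,480]).tolist(),round(r["confidence"],2),np.round(ray("wrist",np.array(r["point"])*[640,480],.042),3)) for r in robot.mark_of("wrist","box_left_mid")][:5])
```

```text
pos [0.4483 0.1779 0.1595] tilt [-0.004  0.01  -1.   ] t 3.45 q [-0.95  0.42  0.6   2.07 -0.36  0.75  1.47]
slide [0.0034 0.0097 0.2652] twist -0.0076 cur yaw 1.16 F [0.26 0.05 0.27] M [ 0.033  0.021 -0.021] grip 0.8529888622081974 0.0
[([327.0, 275.0], 0.63, array([0.476, 0.192, 0.042]))]
```

View pics/w1.png

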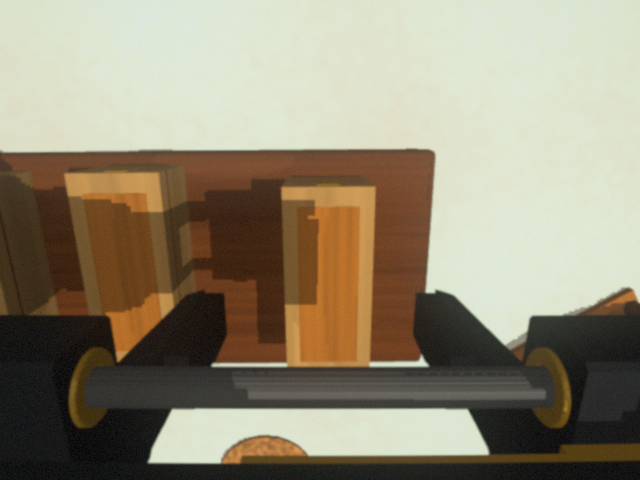

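The wrist view shows the left box at (330,275), between the fingers (about columns 220 and 425). The mat is below at (265,450), so the bottom of the picture is the far side. Next I'll descend and grip lightly near its near end, so the far end stays down as it lifts.

arm_command:
  slide:
    - [0,0.01,0.065]
    - [0.003,0.012,0.13]
    - [0.003,0.012,0.195]
    - [0.003,0.012,0.25]
    - [0.003,0.012,0.265]
  twist: [0,0,0,0,0]

```text
time: 3.97
eef_pos: [0.4428, 0.1943, 0.0243]
tool_rot: [-0.013, 1.0, 0.006, -0.004]
force: [-0.3, -0.2, 0.2]
grip_width: 0.853
finger_force: 0.0
```

arm_command:
  slide:
    - [0,0,0]
    - [0,0,0]
    - [0,0,0]
    - [0,0,0]
    - [0,0,0]
  twist: [0,0,0,0,0]
  jaw: 1
  grip_force: 8

```text
time: 4.38
eef_pos: [0.4449, 0.1938, 0.0279]
tool_rot: [-0.013, 1.0, 0.007, -0.002]
force: [-0.7, 0.1, 1.8]
grip_width: 0.648
finger_force: 7.9
```

```bash
python3 -c "
from h import *
go(.446,.184,.027,1.5)"
```

```text
pos [0.4449 0.1938 0.0279] tilt [-0.003  0.013 -1.   ] t 4.38 q [-0.81  0.66  0.4   2.1  -0.57  0.48  1.62]
slide [-0.0017 -0.0197  0.0016] twist -0.0014 cur yaw 1.44 F [-0.65  0.1   1.79] M [-0.032  0.14  -0.061] grip 0.6477823977843465 7.869277164691084
```

arm_command:
  slide:
    - [0,0,-0.014]
    - [0,0,-0.028]
    - [0,0,-0.042]
    - [0,0,-0.056]
    - [0,0,-0.066]
  twist: [0,0,0,0,0]

```text
time: 4.8
eef_pos: [0.4451, 0.193, 0.0612]
tool_rot: [-0.012, 1.0, 0.007, -0.002]
force: [0.6, 0.2, -3.1]
grip_width: 0.632
finger_force: 8.0
```

Run:
```python
from h import *
go(.446,.184,.027,1.5)
p,X=cloud("side"); cv2.imwrite("pics/s1.png",cv2.resize(p[120:330,200:480],None,fx=2.5,fy=2.5))
```

```text
pos [0.4451 0.193  0.0612] tilt [-0.003  0.013 -1.   ] t 4.8 q [-0.85  0.6   0.46  2.1  -0.52  0.55  1.58]
slide [-0.0015 -0.0189  0.0682] twist -0.0019 cur yaw 1.41 F [ 0.61  0.2  -3.14] M [0.031 0.007 0.003] grip 0.631908738474174 7.9989184272017155
```

View pics/s1.png

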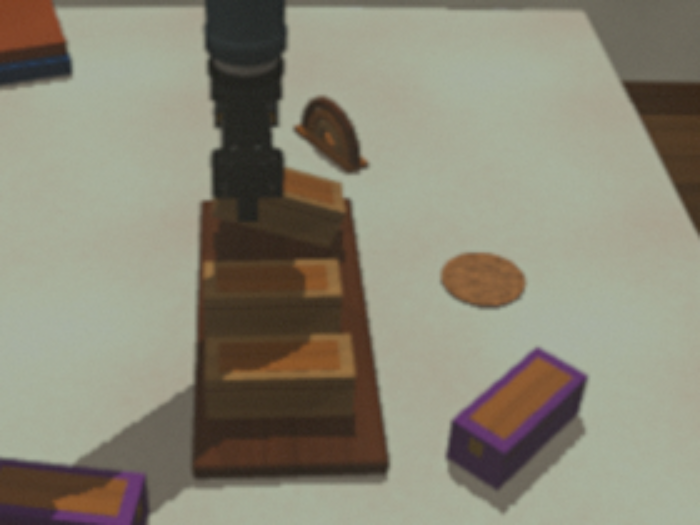

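The picture shows the left box tilted about 18°: near end up in the grip, far end resting on the board at crop (340,240). I'll tilt it a little more, then clamp, lift and feel.

arm_command:
  slide:
    - [0,0,-0.006]
    - [0,0,-0.006]
  twist: [0,0]

```text
time: 5.02
eef_pos: [0.4447, 0.1928, 0.0634]
tool_rot: [-0.012, 1.0, 0.006, -0.002]
force: [0.2, 0.1, -0.8]
grip_width: 0.637
finger_force: 8.0
```

arm_command:
  slide:
    - [0,0,0]
    - [0,0,0]
    - [0,0,0]
  twist: [0,0,0]
  grip_force: 58

```text
time: 5.27
eef_pos: [0.4444, 0.1928, 0.0629]
tool_rot: [-0.012, 1.0, 0.006, -0.002]
force: [-1.9, 1.4, 1.0]
grip_width: 0.631
finger_force: 58.0
```

arm_command:
  slide:
    - [0,0,-0.04]
    - [0,0,-0.08]
    - [0,0,-0.12]
    - [0,0,-0.15]
    - [0,0,-0.16]
  twist: [0,0,0,0,0]

```text
time: 5.68
eef_pos: [0.446, 0.1918, 0.1445]
tool_rot: [-0.012, 1.0, 0.007, -0.001]
force: [0.7, 0.4, -4.2]
grip_width: 0.626
finger_force: 58.0
```

arm_command:
  slide:
    - [0,0,0]
    - [0,0,0]
  twist: [0,0]

```text
time: 5.85
eef_pos: [0.4446, 0.1916, 0.1423]
tool_rot: [-0.012, 1.0, 0.006, -0.003]
force: [0.1, -0.2, -4.6]
grip_width: 0.63
finger_force: 58.0
```

```bash
cat >> h.py <<'E'
def feel(n=5,cam="side",name=None):
    a=[]
    for i in range(n):
        p,X=cloud(cam); o=robot.get_obs(); a.append(np.r_[o["force"],o["moment"],o["effort"]])
    a=np.array(a); m=a.mean(0); print("F",m[:3].round(2),"M",m[3:6].round(4),"sd",a.std(0)[:6].round(3),"eff",m[6:].round(2))
    if name: cv2.imwrite(name,p)
    return p,X
def tiltbox(X,p,ylo,yhi,zlo):
    "pitch of raised box from its side-camera depth points: fit over its -y side face outline / top"
    m=(X[...,1]>ylo)&(X[...,1]<yhi)&(X[...,2]>zlo)&(X[...,0]>.3)&(X[...,0]<.65)&(p.max(-1)>45)&(p[...,2].astype(int)-p[...,0]>25)
    q=X[m]; r=cv2.minAreaRect(q[:,[0,2]].astype(np.float32)); print("box side",m.sum(),np.round(r[0],3),np.round(r[1],3),round(r[2],1), "z",q[:,2].min().round(3),q[:,2].max().round(3))
E
python3 - <<'E'
from h import *
go(.446,.184,.027,1.5)
p,X=feel(6)
tiltbox(X,p,.14,.23,.075)
E
```

```text
pos [0.4446 0.1916 0.1423] tilt [-0.005  0.012 -1.   ] t 5.85 q [-0.96  0.45  0.58  2.07 -0.4   0.72  1.48]
slide [-0.0035 -0.0181  0.2304] twist -0.0017 cur yaw 1.43 F [ 0.09 -0.17 -4.56] M [0.032 0.106 0.007] grip 0.6301860497927185 57.99973722780123
F [-0.29 -0.16 -4.1 ] M [ 0.0099  0.1003 -0.0083] sd [0.11  0.62  0.553 0.015 0.023 0.028] eff [-4.000e-02 -4.115e+01  7.320e+00 -1.877e+01 -2.000e-02 -3.000e-02
  0.000e+00]
box side 751 [0.476 0.143] [0.05  0.131] 68.0 z 0.099 0.171
```

arm_command:
  slide:
    - [0,0,0.05]
    - [0,0,0.1]
    - [0,0,0.14]
    - [0,0,0.152]
    - [0,0,0.152]
  twist: [0,0,0,0,0]

```text
time: 6.57
eef_pos: [0.4437, 0.192, 0.0657]
tool_rot: [-0.012, 1.0, 0.005, -0.004]
force: [0.2, -0.0, -3.2]
grip_width: 0.636
finger_force: 58.0
```

arm_command:
  slide:
    - [0,0,0]
    - [0,0,0.01]
    - [0,0,0.022]
    - [0,0,0.034]
    - [0,0,0.046]
  twist: [0,0,0,0,0]
  grip_force: 7

```text
time: 6.98
eef_pos: [0.4448, 0.1933, 0.0439]
tool_rot: [-0.012, 1.0, 0.007, -0.002]
force: [-1.2, 0.6, -1.5]
grip_width: 0.635
finger_force: 7.0
```

arm_command:
  slide:
    - [0,0,0.012]
    - [0,0,0.022]
    - [0,0,0.03]
    - [0,0,0.03]
  twist: [0,0,0,0]

```text
time: 7.32
eef_pos: [0.4448, 0.1931, 0.0284]
tool_rot: [-0.012, 1.0, 0.006, -0.002]
force: [-0.6, 0.2, -2.5]
grip_width: 0.636
finger_force: 7.0
```

Run:
```python
from h import *
go(.446,.184,.027,1.5)
p,X=feel(1)
tiltbox(X,p,.14,.23,.03)
```

```text
pos [0.4448 0.1931 0.0284] tilt [-0.004  0.012 -1.   ] t 7.32 q [-0.81  0.66  0.4   2.1  -0.57  0.49  1.62]
slide [-0.002  -0.0182  0.0026] twist -0.0021 cur yaw 1.41 F [-0.61  0.15 -2.54] M [0.092 0.068 0.051] grip 0.6359015343462975 6.982473861426115
F [-0.64 -0.03 -2.74] M [0.0507 0.0088 0.0372] sd [0. 0. 0. 0. 0. 0.] eff [ 2.800e-01 -4.767e+01  7.540e+00 -1.172e+01 -2.000e-02  3.000e-02
  0.000e+00]
box side 534 [0.476 0.049] [0.129 0.038] 0.1 z 0.03 0.068
```

arm_command:
  slide:
    - [0,0,0]
    - [0,0,0]
    - [0,0,0]
  twist: [0,0,0]
  jaw: 0.15

```text
time: 7.62
eef_pos: [0.445, 0.1931, 0.0293]
tool_rot: [-0.012, 1.0, 0.006, -0.002]
force: [0.2, -0.6, -0.4]
grip_width: 0.839
finger_force: 0.0
```

arm_command:
  slide:
    - [-0.04,0,0]
    - [-0.08,0,0]
    - [-0.115,0,0]
    - [-0.125,0,0]
    - [-0.125,0,0]
  twist: [0,0,0,0,0]

```text
time: 8.03
eef_pos: [0.5084, 0.1945, 0.0289]
tool_rot: [-0.012, 1.0, 0.006, -0.001]
force: [-0.4, -0.6, 0.3]
grip_width: 0.852
finger_force: 0.0
```

arm_command:
  slide:
    - [0,0,0]
    - [0,0,0]
    - [0,0,0]
    - [0,0,0]
  twist: [0,0,0,0]
  jaw: 1
  grip_force: 8

```text
time: 8.37
eef_pos: [0.5059, 0.1947, 0.0286]
tool_rot: [-0.013, 1.0, 0.006, -0.003]
force: [-1.4, -0.6, 1.0]
grip_width: 0.638
finger_force: 8.0
```

arm_command:
  slide:
    - [0,0,-0.014]
    - [0,0,-0.028]
    - [0,0,-0.042]
    - [0,0,-0.058]
    - [0,0,-0.072]
  twist: [0,0,0,0,0]

```text
time: 8.78
eef_pos: [0.5074, 0.1942, 0.0658]
tool_rot: [-0.012, 1.0, 0.006, -0.002]
force: [0.6, -0.3, -3.7]
grip_width: 0.635
finger_force: 8.0
```

Run:
```python
from h import *
go(.446,.184,.027,1.5)
p,X=feel(1)
tiltbox(X,p,.14,.23,.025)
```

```text
pos [0.5074 0.1942 0.0658] tilt [-0.004  0.013 -1.   ] t 8.78 q [-0.8   0.66  0.47  1.95 -0.51  0.64  1.6 ]
slide [ 0.1229 -0.0184  0.0779] twist -0.002 cur yaw 1.41 F [ 0.6  -0.29 -3.72] M [ 0.035 -0.082  0.016] grip 0.6347222893429034 8.000006433539966
F [ 2.29 -0.17 -1.87] M [ 0.0019 -0.0242 -0.0409] sd [0. 0. 0. 0. 0. 0.] eff [-4.500e-01 -4.765e+01  8.000e+00 -1.483e+01 -7.000e-02  1.500e-01
  3.000e-02]
box side 798 [0.477 0.065] [0.132 0.053] 23.1 z 0.025 0.09
```

arm_command:
  slide:
    - [0,0,0]
    - [0,0,0]
    - [0,0,0]
  twist: [0,0,0]
  grip_force: 58

```text
time: 9.08
eef_pos: [0.5088, 0.1945, 0.0656]
tool_rot: [-0.012, 1.0, 0.007, -0.001]
force: [3.5, 0.3, 4.7]
grip_width: 0.631
finger_force: 58.0
```

arm_command:
  slide:
    - [0,0,-0.04]
    - [0,0,-0.08]
    - [0,0,-0.12]
    - [0,0,-0.15]
    - [0,0,-0.16]
  twist: [0,0,0,0,0]

```text
time: 9.5
eef_pos: [0.5078, 0.1933, 0.1459]
tool_rot: [-0.012, 1.0, 0.007, -0.002]
force: [0.2, -0.5, -3.7]
grip_width: 0.627
finger_force: 58.0
```

arm_command:
  slide:
    - [0,0,0]
    - [0,0,0]
  twist: [0,0]

```text
time: 9.67
eef_pos: [0.5067, 0.1931, 0.1437]
tool_rot: [-0.012, 1.0, 0.006, -0.003]
force: [0.0, -0.2, -4.1]
grip_width: 0.624
finger_force: 58.0
```

Run:
```python
from h import *
go(.446,.184,.027,1.5)
p,X=feel(6)
tiltbox(X,p,.14,.23,.08)
```

```text
pos [0.5067 0.1931 0.1437] tilt [-0.006  0.012 -1.   ] t 9.67 q [-0.87  0.54  0.56  1.93 -0.42  0.79  1.53]
slide [ 0.1204 -0.018   0.2339] twist -0.0017 cur yaw 1.42 F [ 0.04 -0.19 -4.12] M [ 0.007 -0.02  -0.035] grip 0.6236169363710616 58.00001871306449
F [-0.08 -0.25 -3.74] M [ 0.01   -0.1182  0.0053] sd [0.378 0.153 0.542 0.044 0.015 0.022] eff [-3.000e-02 -4.755e+01  8.800e+00 -1.982e+01 -4.000e-02  2.100e-01
 -0.000e+00]
box side 857 [0.471 0.148] [0.125 0.105] 43.6 z 0.1 0.228
```

arm_command:
  slide:
    - [0,0,0.05]
    - [0,0,0.1]
    - [0,0,0.14]
    - [0,0,0.152]
    - [0,0,0.152]
  twist: [0,0,0,0,0]

```text
time: 10.38
eef_pos: [0.5063, 0.1936, 0.0674]
tool_rot: [-0.012, 1.0, 0.006, -0.004]
force: [-0.2, -0.1, -3.5]
grip_width: 0.625
finger_force: 58.0
```

arm_command:
  slide:
    - [0,0,0]
    - [0,0,0.01]
    - [0,0,0.022]
    - [0,0,0.034]
    - [0,0,0.046]
  twist: [0,0,0,0,0]
  grip_force: 7

```text
time: 10.8
eef_pos: [0.5077, 0.1947, 0.0458]
tool_rot: [-0.012, 1.0, 0.007, -0.002]
force: [1.4, -0.2, -1.4]
grip_width: 0.635
finger_force: 7.0
```

arm_command:
  slide:
    - [0,0,0.012]
    - [0,0,0.024]
    - [0,0,0.034]
    - [0,0,0.034]
  twist: [0,0,0,0]

```text
time: 11.13
eef_pos: [0.5068, 0.1946, 0.0279]
tool_rot: [-0.012, 1.0, 0.006, -0.003]
force: [1.2, -0.6, -2.7]
grip_width: 0.636
finger_force: 7.0
```

Run:
```python
from h import *
go(.44,.056,.027,1.5)
p,X=feel(1)
tiltbox(X,p,.14,.23,.03)
```

```text
pos [0.5068 0.1946 0.0279] tilt [-0.005  0.012 -1.   ] t 11.13 q [-0.76  0.73  0.43  1.95 -0.55  0.58  1.64]
slide [ 0.1403 -0.2738 -0.0009] twist -0.0021 cur yaw 1.4 F [ 1.2  -0.56 -2.69] M [ 0.039 -0.12   0.019] grip 0.6358254650363387 6.983623523265123
F [-0.25  0.26 -3.25] M [ 0.0197 -0.1356 -0.0379] sd [0. 0. 0. 0. 0. 0.] eff [ 2.000e-02 -5.288e+01  8.750e+00 -1.367e+01 -2.000e-02  2.400e-01
  4.000e-02]
box side 594 [0.475 0.072] [0.13  0.084] 0.0 z 0.03 0.114
```

Left box: +0.100 and -0.118 N·m at offsets of about ±30 mm with 3.9 N. The moment is symmetric and equals weight × offset, so nothing shifted and this box is silent. Next is the middle box.

arm_command:
  slide:
    - [0,0,0]
    - [0,0,0]
    - [0,0,0]
  twist: [0,0,0]
  jaw: 0.08

```text
time: 11.43
eef_pos: [0.5069, 0.1946, 0.0288]
tool_rot: [-0.012, 1.0, 0.006, -0.002]
force: [-0.5, -0.1, 0.3]
grip_width: 0.838
finger_force: 0.0
```

arm_command:
  slide:
    - [0,0,-0.06]
    - [0,0,-0.13]
    - [0,0,-0.2]
    - [0,0,-0.25]
    - [0,0,-0.25]
  twist: [0,0,0,0,0]

```text
time: 11.85
eef_pos: [0.5106, 0.1938, 0.1586]
tool_rot: [-0.012, 1.0, 0.008, 0.001]
force: [1.4, -1.4, -0.4]
grip_width: 0.919
finger_force: 0.0
```

arm_command:
  slide:
    - [0.03,-0.06,0]
    - [0.06,-0.12,0]
    - [0.1,-0.18,0]
    - [0.134,-0.24,0]
    - [0.134,-0.265,0]
  twist: [0,0,0,0,0]

```text
time: 12.27
eef_pos: [0.4395, 0.0551, 0.1516]
tool_rot: [-0.01, 1.0, 0.006, -0.004]
force: [0.4, 0.1, -0.0]
grip_width: 0.923
finger_force: 0.0
```

Run:
```python
from h import *
p,X=cloud("wrist")
print([(round(r["confidence"],2),np.round(ray("wrist",np.array(r["point"])*[640,480],.042),3)) for r in robot.mark_of("wrist","box_middle_mid")][:5])
m=(X[...,2]>.060)&(X[...,2]<.072)&(X[...,1]>.005)&(X[...,1]<.12)&(X[...,0]>.38)&(X[...,0]<.55)
q=X[m];r=cv2.minAreaRect(q[:,:2].astype(np.float32));print(m.sum(),np.round(r[0],3),np.round(r[1],3),r[2])
m=(X[...,2]>.060)&(X[...,2]<.072)&(X[...,1]>-.1)&(X[...,1]<.0)&(X[...,0]>.38)&(X[...,0]<.55)
q=X[m]
if len(q)>50: r=cv2.minAreaRect(q[:,:2].astype(np.float32));print(m.sum(),np.round(r[0],3),np.round(r[1],3),r[2])
go(.44,r[0][1] if 0 else .062,.028,1.5)
```

```text
[(0.72, array([0.477, 0.06 , 0.042]))]
15872 [0.465 0.056] [0.115 0.056] 1.3087197542190552
11800 [ 0.465 -0.054] [0.105 0.057] 1.3452147245407104
pos [0.4429 0.0566 0.1523] tilt [-0.005  0.012 -1.   ] t 12.37 q [-0.73  0.38  0.62  2.15 -0.36  0.71  1.73]
slide [0.0044 0.0078 0.2486] twist -0.0077 cur yaw 1.15 F [-0.32  1.25 -0.38] M [ 0.07  -0.056  0.001] grip 0.9164115113691916 0.0
```

arm_command:
  slide:
    - [0,-0.003,0.065]
    - [0.003,-0.003,0.13]
    - [0.003,-0.003,0.195]
    - [0.003,-0.003,0.235]
    - [0.003,-0.003,0.248]
  twist: [0,0,0,0,0]

```text
time: 12.78
eef_pos: [0.4403, 0.0599, 0.0255]
tool_rot: [-0.013, 1.0, 0.006, -0.004]
force: [0.2, 1.3, 0.8]
grip_width: 0.919
finger_force: 0.0
```

arm_command:
  slide:
    - [0,0,0]
    - [0,0,0]
    - [0,0,0]
    - [0,0,0]
    - [0,0,0]
  twist: [0,0,0,0,0]
  jaw: 1
  grip_force: 8

```text
time: 13.2
eef_pos: [0.4428, 0.059, 0.0294]
tool_rot: [-0.012, 1.0, 0.006, -0.001]
force: [0.0, -0.5, 4.2]
grip_width: 0.64
finger_force: 8.0
```

```bash
python3 -c "
from h import *
go(.44,.058,.028,1.5)"
```

```text
pos [0.4428 0.059  0.0294] tilt [-0.002  0.013 -1.   ] t 13.2 q [-0.55  0.62  0.4   2.19 -0.6   0.43  1.93]
slide [ 0.0056 -0.002   0.0028] twist -0.0022 cur yaw 1.4 F [ 0.03 -0.45  4.15] M [-0.24   0.089 -0.006] grip 0.6400448451427574 7.971857699139946
```

arm_command:
  slide:
    - [0,0,-0.014]
    - [0,0,-0.028]
    - [0,0,-0.042]
    - [0,0,-0.058]
    - [0,0,-0.072]
  twist: [0,0,0,0,0]

```text
time: 13.62
eef_pos: [0.442, 0.0587, 0.0653]
tool_rot: [-0.012, 1.0, 0.006, -0.002]
force: [-1.0, 0.2, -5.3]
grip_width: 0.636
finger_force: 8.0
```

Run:
```python
from h import *
p,X=feel(1)
go(.44,.058,.028,1.5)
tiltbox(X,p,.015,.085,.028)
```

```text
F [-0.4  -0.4  -2.42] M [-0.0539  0.1366  0.0471] sd [0. 0. 0. 0. 0. 0.] eff [ -0.3  -38.94   6.22 -12.57  -0.09  -0.14   0.06]
pos [0.4426 0.0587 0.0662] tilt [-0.003  0.013 -1.   ] t 13.67 q [-0.61  0.55  0.48  2.19 -0.54  0.52  1.88]
slide [ 0.005  -0.0023  0.0763] twist -0.002 cur yaw 1.41 F [-0.4  -0.4  -2.42] M [-0.054  0.137  0.047] grip 0.6367174837794678 8.000106153718122
box side 878 [0.471 0.09 ] [0.101 0.146] 67.9 z 0.028 0.146
```

arm_command:
  slide:
    - [0,0,0]
    - [0,0,0]
    - [0,0,0]
  twist: [0,0,0]
  grip_force: 58

```text
time: 13.92
eef_pos: [0.4418, 0.0587, 0.0645]
tool_rot: [-0.012, 1.0, 0.006, -0.002]
force: [-4.0, 0.5, 7.4]
grip_width: 0.632
finger_force: 58.0
```

arm_command:
  slide:
    - [0,0,-0.04]
    - [0,0,-0.08]
    - [0,0,-0.12]
    - [0,0,-0.15]
    - [0,0,-0.16]
  twist: [0,0,0,0,0]

```text
time: 14.33
eef_pos: [0.4431, 0.0576, 0.1456]
tool_rot: [-0.012, 1.0, 0.007, -0.001]
force: [0.5, -0.2, -4.9]
grip_width: 0.63
finger_force: 58.0
```

arm_command:
  slide:
    - [0,0,0]
    - [0,0,0]
  twist: [0,0]

```text
time: 14.5
eef_pos: [0.4419, 0.0577, 0.1436]
tool_rot: [-0.012, 1.0, 0.006, -0.003]
force: [-0.0, -0.3, -5.4]
grip_width: 0.63
finger_force: 58.0
```

```bash
cat >> h.py <<'E'
def tiltbox(X,p,ylo,yhi,zlo):
    m=(X[...,1]>ylo)&(X[...,1]<yhi)&(X[...,2]>zlo)&(X[...,0]>.3)&(X[...,0]<.65)&(p[...,2].astype(int)-p[...,0]>25)
    n,l,s,_=cv2.connectedComponentsWithStats(cv2.morphologyEx(m.astype(np.uint8),cv2.MORPH_OPEN,np.ones((3,3))))
    q=X[l==1+s[1:,4].argmax()]; r=cv2.minAreaRect(q[:,[0,2]].astype(np.float32)); print("box side",len(q),np.round(r[0],3),np.round(r[1],3),round(r[2],1), "z",q[:,2].min().round(3),q[:,2].max().round(3))
E
python3 - <<'E'
from h import *
p,X=feel(6,name="pics/s2.png")
go(.44,.058,.028,1.5)
tiltbox(X,p,.015,.1,.08)
E
```

```text
F [ 0.2   0.28 -4.77] M [ 0.0044  0.1106 -0.0149] sd [0.658 0.629 0.347 0.038 0.022 0.027] eff [-6.000e-02 -3.672e+01  6.550e+00 -1.822e+01 -3.000e-02 -1.000e-02
  0.000e+00]
pos [0.442  0.0574 0.1438] tilt [-0.006  0.012 -1.   ] t 14.8 q [-0.73  0.4   0.62  2.16 -0.39  0.69  1.75]
slide [ 0.0028 -0.0014  0.2315] twist -0.0022 cur yaw 1.4 F [ 0.45 -0.54 -4.52] M [-0.068  0.134 -0.03 ] grip 0.6300699981031406 58.00377243283492
box side 884 [0.489 0.133] [0.052 0.086] 65.9 z 0.095 0.164
```

arm_command:
  slide:
    - [0,0,0.05]
    - [0,0,0.1]
    - [0,0,0.14]
    - [0,0,0.152]
    - [0,0,0.152]
  twist: [0,0,0,0,0]

```text
time: 15.22
eef_pos: [0.4413, 0.0581, 0.0672]
tool_rot: [-0.012, 1.0, 0.006, -0.003]
force: [-0.6, 0.5, -3.4]
grip_width: 0.633
finger_force: 58.0
```

arm_command:
  slide:
    - [0,0,0]
    - [0,0,0.01]
    - [0,0,0.022]
    - [0,0,0.034]
    - [0,0,0.046]
  twist: [0,0,0,0,0]
  grip_force: 7

```text
time: 15.63
eef_pos: [0.4421, 0.059, 0.0451]
tool_rot: [-0.012, 1.0, 0.006, -0.002]
force: [-1.0, -0.9, -1.8]
grip_width: 0.635
finger_force: 7.0
```

arm_command:
  slide:
    - [0,0,0.012]
    - [0,0,0.024]
    - [0,0,0.033]
    - [0,0,0.033]
  twist: [0,0,0,0]

```text
time: 15.97
eef_pos: [0.4424, 0.059, 0.0283]
tool_rot: [-0.012, 1.0, 0.006, -0.002]
force: [-0.3, 0.4, -2.1]
grip_width: 0.637
finger_force: 7.0
```

arm_command:
  slide:
    - [0,0,0]
    - [0,0,0]
    - [0,0,0]
  twist: [0,0,0]
  jaw: 0.15

```text
time: 16.22
eef_pos: [0.4422, 0.0589, 0.029]
tool_rot: [-0.012, 1.0, 0.006, -0.002]
force: [0.6, 0.2, 0.6]
grip_width: 0.831
finger_force: 0.0
```

arm_command:
  slide:
    - [-0.04,0,0]
    - [-0.08,0,0]
    - [-0.112,0,0]
    - [-0.122,0,0]
    - [-0.122,0,0]
  twist: [0,0,0,0,0]

```text
time: 16.63
eef_pos: [0.5041, 0.0605, 0.0287]
tool_rot: [-0.012, 1.0, 0.006, -0.001]
force: [0.3, -0.1, -0.4]
grip_width: 0.853
finger_force: 0.0
```

arm_command:
  slide:
    - [0,0,0]
    - [0,0,0]
    - [0,0,0]
    - [0,0,0]
  twist: [0,0,0,0]
  jaw: 1
  grip_force: 8

```text
time: 16.97
eef_pos: [0.5017, 0.0605, 0.0285]
tool_rot: [-0.012, 1.0, 0.006, -0.003]
force: [-0.9, -0.1, 1.0]
grip_width: 0.634
finger_force: 8.0
```

Run:
```python
from h import *
p,X=feel(1)
go(.44,.058,.028,1.5)
tiltbox(X,p,.015,.1,.025)
```

```text
F [-2.31  0.5   0.83] M [-0.0797  0.4495  0.0134] sd [0. 0. 0. 0. 0. 0.] eff [  0.07 -48.38   8.04 -13.12  -0.15  -0.45   0.  ]
pos [0.5017 0.0604 0.0285] tilt [-0.006  0.012 -1.   ] t 17.02 q [-0.54  0.69  0.43  2.05 -0.58  0.53  1.92]
slide [ 0.1234 -0.0018  0.0017] twist -0.0021 cur yaw 1.41 F [-2.31  0.5   0.83] M [-0.08   0.45   0.013] grip 0.6370672576629661 7.997931344434619
box side 742 [0.44  0.047] [0.076 0.044] 1.5 z 0.025 0.069
```

arm_command:
  slide:
    - [0,0,-0.014]
    - [0,0,-0.028]
    - [0,0,-0.042]
    - [0,0,-0.058]
    - [0,0,-0.072]
  twist: [0,0,0,0,0]

```text
time: 17.43
eef_pos: [0.5032, 0.06, 0.0656]
tool_rot: [-0.012, 1.0, 0.006, -0.002]
force: [0.0, 0.5, -2.7]
grip_width: 0.632
finger_force: 8.0
```

arm_command:
  slide:
    - [0,0,0]
    - [0,0,0]
    - [0,0,0]
  twist: [0,0,0]
  grip_force: 58

```text
time: 17.68
eef_pos: [0.5041, 0.0602, 0.0651]
tool_rot: [-0.012, 1.0, 0.006, -0.001]
force: [3.0, 1.6, 0.8]
grip_width: 0.634
finger_force: 58.0
```

arm_command:
  slide:
    - [0,0,-0.04]
    - [0,0,-0.08]
    - [0,0,-0.12]
    - [0,0,-0.15]
    - [0,0,-0.16]
  twist: [0,0,0,0,0]

```text
time: 18.1
eef_pos: [0.5041, 0.059, 0.146]
tool_rot: [-0.012, 1.0, 0.006, -0.001]
force: [0.2, 0.0, -4.1]
grip_width: 0.629
finger_force: 58.0
```

arm_command:
  slide:
    - [0,0,0]
    - [0,0,0]
  twist: [0,0]

```text
time: 18.27
eef_pos: [0.5028, 0.0592, 0.1438]
tool_rot: [-0.012, 1.0, 0.006, -0.003]
force: [0.1, 1.1, -5.4]
grip_width: 0.628
finger_force: 58.0
```

Run:
```python
from h import *
p,X=feel(6)
go(.44,.058,.028,1.5)
tiltbox(X,p,.015,.1,.08)
```

```text
F [ 0.02  0.07 -4.69] M [ 0.0096 -0.1511 -0.0148] sd [0.189 0.376 0.48  0.034 0.021 0.027] eff [-4.000e-02 -4.356e+01  8.330e+00 -1.915e+01  1.000e-02  2.500e-01
 -0.000e+00]
pos [0.5029 0.0589 0.1439] tilt [-0.006  0.012 -1.   ] t 18.57 q [-0.67  0.49  0.6   2.01 -0.42  0.76  1.79]
slide [ 0.1246 -0.0015  0.2325] twist -0.0021 cur yaw 1.4 F [ 0.28 -0.1  -5.16] M [ 0.005 -0.157 -0.003] grip 0.63014798444613 57.9998128535226
box side 990 [0.446 0.133] [0.082 0.052] 22.4 z 0.097 0.169
```

Middle box: moment swing 0.262 N·m. A packed box would give 4.7 N × 61 mm = 0.287, a loose one about 0.43, so this box is silent too. Next I'll set it back and go to the right box.

arm_command:
  slide:
    - [0,0,0.05]
    - [0,0,0.1]
    - [0,0,0.14]
    - [0,0,0.152]
    - [0,0,0.152]
  twist: [0,0,0,0,0]

```text
time: 18.98
eef_pos: [0.5018, 0.0597, 0.0672]
tool_rot: [-0.012, 1.0, 0.006, -0.004]
force: [0.4, 0.6, -3.8]
grip_width: 0.631
finger_force: 58.0
```

arm_command:
  slide:
    - [0,0,0]
    - [0,0,0.01]
    - [0,0,0.022]
    - [0,0,0.034]
    - [0,0,0.046]
  twist: [0,0,0,0,0]
  grip_force: 7

```text
time: 19.4
eef_pos: [0.5037, 0.0605, 0.0457]
tool_rot: [-0.012, 1.0, 0.006, -0.001]
force: [0.8, -0.1, -1.7]
grip_width: 0.64
finger_force: 7.0
```

arm_command:
  slide:
    - [0,0,0.012]
    - [0,0,0.024]
    - [0,0,0.034]
    - [0,0,0.034]
  twist: [0,0,0,0]

```text
time: 19.73
eef_pos: [0.5026, 0.0604, 0.0278]
tool_rot: [-0.012, 1.0, 0.006, -0.003]
force: [1.4, 0.3, -3.3]
grip_width: 0.635
finger_force: 7.0
```

arm_command:
  slide:
    - [0,0,0]
    - [0,0,0]
    - [0,0,0]
  twist: [0,0,0]
  jaw: 0.08

```text
time: 19.98
eef_pos: [0.5026, 0.0604, 0.0286]
tool_rot: [-0.012, 1.0, 0.006, -0.002]
force: [0.2, -0.4, -0.3]
grip_width: 0.837
finger_force: 0.0
```

arm_command:
  slide:
    - [0,0,-0.06]
    - [0,0,-0.13]
    - [0,0,-0.2]
    - [0,0,-0.25]
    - [0,0,-0.25]
  twist: [0,0,0,0,0]

```text
time: 20.4
eef_pos: [0.5063, 0.059, 0.158]
tool_rot: [-0.012, 1.0, 0.007, 0.002]
force: [0.6, -0.6, 0.2]
grip_width: 0.924
finger_force: 0.0
```

arm_command:
  slide:
    - [0.03,-0.06,0]
    - [0.06,-0.12,0]
    - [0.09,-0.18,0]
    - [0.114,-0.22,0]
    - [0.114,-0.222,0]
  twist: [0,0,0,0,0]

```text
time: 20.82
eef_pos: [0.4459, -0.0576, 0.1519]
tool_rot: [-0.009, 1.0, 0.006, -0.003]
force: [-0.3, 0.2, 0.4]
grip_width: 0.923
finger_force: 0.0
```

Run:
```python
from h import *
p,X=cloud("wrist")
m=(X[...,2]>.060)&(X[...,2]<.072)&(X[...,1]>-.1)&(X[...,1]<.0)&(X[...,0]>.38)&(X[...,0]<.56)
q=X[m];r=cv2.minAreaRect(q[:,:2].astype(np.float32));print(m.sum(),np.round(r[0],3),np.round(r[1],3),r[2])
go(.446,r[0][1],.028,1.5)
p,X=cloud("side");cv2.imwrite("pics/s3.png",cv2.resize(p[100:340,180:480],None,fx=2.5,fy=2.5))
```

```text
15942 [ 0.471 -0.051] [0.116 0.056] 1.5016053915023804
pos [ 0.4475 -0.0555  0.1521] tilt [-0.006  0.012 -1.   ] t 20.87 q [-0.5   0.4   0.65  2.14 -0.38  0.72  2.  ]
slide [0.0014 0.0065 0.2482] twist -0.008 cur yaw 1.14 F [0.34 0.3  0.24] M [ 0.025 -0.045  0.01 ] grip 0.9220808761167076 0.0
```

View pics/s3.png

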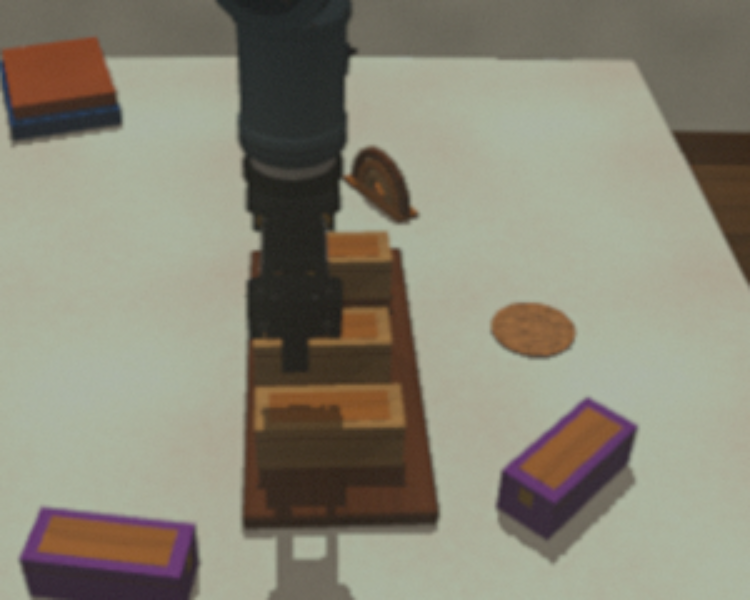

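All three boxes stand upright on the board (crop (360,265), (320,345), (330,425)). The right box is directly below the gripper.

arm_command:
  slide:
    - [0,0,0.065]
    - [0,0.002,0.13]
    - [0,0.002,0.195]
    - [0,0.002,0.235]
    - [0,0.002,0.248]
  twist: [0,0,0,0,0]

```text
time: 21.33
eef_pos: [0.4471, -0.0493, 0.0254]
tool_rot: [-0.013, 1.0, 0.007, -0.005]
force: [-0.9, -0.9, 0.1]
grip_width: 0.924
finger_force: 0.0
```

arm_command:
  slide:
    - [0,0,0]
    - [0,0,0]
    - [0,0,0]
    - [0,0,0]
    - [0,0,0]
  twist: [0,0,0,0,0]
  jaw: 1
  grip_force: 8

```text
time: 21.75
eef_pos: [0.4496, -0.051, 0.0296]
tool_rot: [-0.012, 1.0, 0.006, -0.001]
force: [-0.1, 0.0, 5.7]
grip_width: 0.632
finger_force: 8.0
```

arm_command:
  slide:
    - [0,0,-0.014]
    - [0,0,-0.028]
    - [0,0,-0.042]
    - [0,0,-0.058]
    - [0,0,-0.072]
  twist: [0,0,0,0,0]

```text
time: 22.17
eef_pos: [0.449, -0.0513, 0.0655]
tool_rot: [-0.012, 1.0, 0.006, -0.002]
force: [1.5, 0.1, -3.2]
grip_width: 0.636
finger_force: 8.0
```

Run:
```python
from h import *
p,X=feel(1)
go(.44,-.053,.028,1.5)
tiltbox(X,p,-.1,0,.028)
```

```text
F [-0.71 -0.34 -1.23] M [ 0.0115  0.2083 -0.0321] sd [0. 0. 0. 0. 0. 0.] eff [ -0.26 -38.85   6.57 -12.44  -0.12  -0.21   0.06]
pos [ 0.4496 -0.0514  0.0663] tilt [-0.002  0.013 -1.   ] t 22.22 q [-0.38  0.56  0.5   2.18 -0.56  0.53  2.14]
slide [ 0.019  -0.0037  0.0767] twist -0.0022 cur yaw 1.4 F [-0.71 -0.34 -1.23] M [ 0.012  0.208 -0.032] grip 0.6350301848094249 7.999981641769409
box side 869 [0.499 0.054] [0.052 0.077] 67.2 z 0.029 0.086
```

arm_command:
  slide:
    - [0,0,0]
    - [0,0,0]
    - [0,0,0]
  twist: [0,0,0]
  grip_force: 58

```text
time: 22.47
eef_pos: [0.4487, -0.0514, 0.0648]
tool_rot: [-0.012, 1.0, 0.006, -0.002]
force: [-3.6, 1.7, 8.3]
grip_width: 0.629
finger_force: 58.0
```

arm_command:
  slide:
    - [0,0,-0.04]
    - [0,0,-0.08]
    - [0,0,-0.12]
    - [0,0,-0.15]
    - [0,0,-0.16]
  twist: [0,0,0,0,0]

```text
time: 22.88
eef_pos: [0.4498, -0.0524, 0.1457]
tool_rot: [-0.012, 1.0, 0.006, -0.001]
force: [0.2, -0.8, -3.7]
grip_width: 0.632
finger_force: 58.0
```

arm_command:
  slide:
    - [0,0,0]
    - [0,0,0]
  twist: [0,0]

```text
time: 23.05
eef_pos: [0.4486, -0.052, 0.1438]
tool_rot: [-0.013, 1.0, 0.006, -0.003]
force: [-0.3, -0.0, -3.5]
grip_width: 0.626
finger_force: 58.0
```

Run:
```python
from h import *
p,X=feel(6)
go(.44,-.053,.028,1.5)
tiltbox(X,p,-.1,0,.08)
```

```text
F [ 0.27  0.11 -3.74] M [-0.0129  0.1481 -0.0078] sd [0.402 0.432 0.339 0.024 0.021 0.018] eff [-6.000e-02 -3.694e+01  7.020e+00 -1.805e+01 -3.000e-02 -3.000e-02
  0.000e+00]
pos [ 0.4487 -0.0524  0.1439] tilt [-0.006  0.012 -1.   ] t 23.35 q [-0.51  0.42  0.65  2.15 -0.41  0.71  2.02]
slide [ 0.0161 -0.0035  0.2318] twist -0.0022 cur yaw 1.4 F [-0.03  0.07 -3.02] M [0.027 0.135 0.01 ] grip 0.6300897196757974 57.99948625091929
box side 1035 [0.495 0.133] [0.052 0.083] 65.2 z 0.095 0.165
```

arm_command:
  slide:
    - [0,0,0.05]
    - [0,0,0.1]
    - [0,0,0.14]
    - [0,0,0.152]
    - [0,0,0.152]
  twist: [0,0,0,0,0]

```text
time: 23.77
eef_pos: [0.4479, -0.0515, 0.0674]
tool_rot: [-0.012, 1.0, 0.006, -0.003]
force: [-0.1, 0.1, -2.8]
grip_width: 0.632
finger_force: 58.0
```

arm_command:
  slide:
    - [0,0,0]
    - [0,0,0.01]
    - [0,0,0.022]
    - [0,0,0.034]
    - [0,0,0.046]
  twist: [0,0,0,0,0]
  grip_force: 7

```text
time: 24.18
eef_pos: [0.4488, -0.0511, 0.0452]
tool_rot: [-0.012, 1.0, 0.006, -0.002]
force: [-0.6, -0.4, 0.1]
grip_width: 0.634
finger_force: 7.0
```

arm_command:
  slide:
    - [0,0,0.012]
    - [0,0,0.024]
    - [0,0,0.033]
    - [0,0,0.033]
  twist: [0,0,0,0]

```text
time: 24.52
eef_pos: [0.4489, -0.0508, 0.0283]
tool_rot: [-0.012, 1.0, 0.006, -0.002]
force: [0.4, 0.0, -1.4]
grip_width: 0.632
finger_force: 7.0
```

Run:
```python
from h import *
p,X=feel(1)
go(.44,-.053,.028,1.5)
tiltbox(X,p,-.1,0,.025)
```

```text
F [ 0.89  0.82 -2.56] M [ 0.1089 -0.0334  0.048 ] sd [0. 0. 0. 0. 0. 0.] eff [ 3.000e-01 -4.440e+01  7.260e+00 -1.011e+01 -0.000e+00  8.000e-02
  2.000e-02]
pos [ 0.4489 -0.0509  0.0285] tilt [-0.004  0.012 -1.   ] t 24.57 q [-0.32  0.64  0.43  2.18 -0.63  0.46  2.2 ]
slide [ 0.018  -0.0038  0.001 ] twist -0.0019 cur yaw 1.41 F [ 0.89  0.82 -2.56] M [ 0.109 -0.033  0.048] grip 0.6367534458308082 6.980268219485879
box side 694 [0.511 0.07 ] [0.054 0.091] 1.8 z 0.025 0.114
```

Right box, far dip: 0.148 N·m at 3.74 N is a 40 mm arm against a 27 mm offset, so the ball has shifted to the far end. For the near dip I'll grip further out.

arm_command:
  slide:
    - [0,0,0]
    - [0,0,0]
    - [0,0,0]
  twist: [0,0,0]
  jaw: 0.15

```text
time: 24.82
eef_pos: [0.449, -0.051, 0.0291]
tool_rot: [-0.012, 1.0, 0.006, -0.002]
force: [-0.1, 0.5, 0.4]
grip_width: 0.831
finger_force: 0.0
```

arm_command:
  slide:
    - [-0.045,0,0]
    - [-0.09,0,0]
    - [-0.13,0,0]
    - [-0.142,0,0]
    - [-0.142,0,0]
  twist: [0,0,0,0,0]

```text
time: 25.23
eef_pos: [0.521, -0.0491, 0.0288]
tool_rot: [-0.013, 1.0, 0.006, -0.001]
force: [-0.3, -0.5, 0.7]
grip_width: 0.849
finger_force: 0.0
```

arm_command:
  slide:
    - [0,0,0]
    - [0,0,0]
    - [0,0,0]
    - [0,0,0]
  twist: [0,0,0,0]
  jaw: 1
  grip_force: 7

```text
time: 25.57
eef_pos: [0.5182, -0.0493, 0.0285]
tool_rot: [-0.012, 1.0, 0.006, -0.003]
force: [-3.1, 1.1, 0.8]
grip_width: 0.638
finger_force: 7.0
```

arm_command:
  slide:
    - [0,0,-0.016]
    - [0,0,-0.032]
    - [0,0,-0.048]
    - [0,0,-0.064]
    - [0,0,-0.08]
  twist: [0,0,0,0,0]

```text
time: 25.98
eef_pos: [0.5199, -0.0496, 0.0698]
tool_rot: [-0.012, 1.0, 0.006, -0.002]
force: [-0.3, -0.0, -2.2]
grip_width: 0.633
finger_force: 7.0
```

Run:
```python
from h import *
p,X=feel(1)
go(.44,-.053,.028,1.5)
tiltbox(X,p,-.1,0,.028)
```

```text
F [-0.   -0.29 -2.37] M [ 0.039   0.0594 -0.0493] sd [0. 0. 0. 0. 0. 0.] eff [-4.200e-01 -4.436e+01  8.160e+00 -1.398e+01 -1.000e-02  9.000e-02
  7.000e-02]
pos [ 0.5208 -0.0498  0.071 ] tilt [-0.002  0.012 -1.   ] t 26.03 q [-0.39  0.64  0.53  2.   -0.55  0.64  2.1 ]
slide [ 0.1616 -0.0035  0.0862] twist -0.0022 cur yaw 1.4 F [-0.   -0.29 -2.37] M [ 0.039  0.059 -0.049] grip 0.6358582515957455 6.997896135762858
box side 1256 [0.456 0.084] [0.108 0.104] 22.4 z 0.029 0.152
```

arm_command:
  slide:
    - [0,0,0]
    - [0,0,0]
    - [0,0,0]
  twist: [0,0,0]
  grip_force: 58

```text
time: 26.28
eef_pos: [0.5212, -0.0498, 0.0693]
tool_rot: [-0.012, 1.0, 0.006, -0.001]
force: [2.3, -0.6, 5.5]
grip_width: 0.632
finger_force: 58.0
```

arm_command:
  slide:
    - [0,0,-0.04]
    - [0,0,-0.08]
    - [0,0,-0.12]
    - [0,0,-0.15]
    - [0,0,-0.16]
  twist: [0,0,0,0,0]

```text
time: 26.7
eef_pos: [0.5206, -0.0508, 0.1499]
tool_rot: [-0.012, 1.0, 0.006, -0.001]
force: [0.4, -0.2, -3.4]
grip_width: 0.628
finger_force: 58.0
```

arm_command:
  slide:
    - [0,0,0]
    - [0,0,0]
  twist: [0,0]

```text
time: 26.87
eef_pos: [0.5195, -0.0503, 0.1478]
tool_rot: [-0.012, 1.0, 0.006, -0.003]
force: [0.5, 0.1, -3.0]
grip_width: 0.63
finger_force: 58.0
```

Run:
```python
from h import *
p,X=feel(6)
go(.44,-.053,.028,1.5)
tiltbox(X,p,-.1,0,.08)
cv2.imwrite("pics/s4.png",cv2.resize(p[100:340,180:480],None,fx=2.5,fy=2.5))
```

```text
F [-0.22 -0.13 -3.74] M [ 0.0471 -0.2178 -0.0231] sd [0.617 0.416 0.243 0.02  0.021 0.016] eff [-3.000e-02 -4.443e+01  9.090e+00 -1.923e+01  7.000e-02  2.900e-01
 -0.000e+00]
pos [ 0.5197 -0.0507  0.148 ] tilt [-0.006  0.012 -1.   ] t 27.17 q [-0.47  0.52  0.63  1.97 -0.44  0.79  2.02]
slide [ 0.1581 -0.0036  0.2408] twist -0.0021 cur yaw 1.4 F [-0.47  0.59 -3.51] M [ 0.053 -0.208 -0.045] grip 0.6249250282871873 57.99979744828306
box side 1454 [0.462 0.135] [0.102 0.053] 23.0 z 0.095 0.173
```

View pics/s4.png

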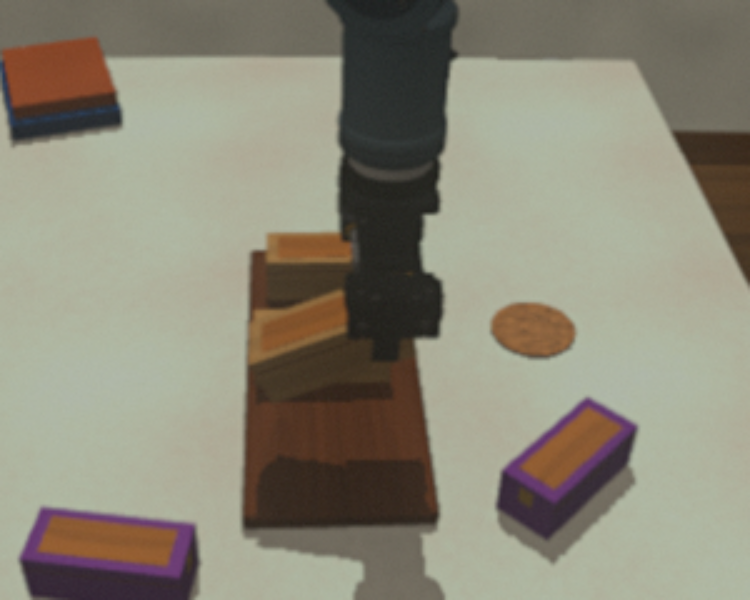

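Right box: swing 0.366 N·m. Packed would be 3.74 N × 71 mm = 0.266, so the excess of about 0.10 means the ball rolled, and this is the rattling box. The picture shows it held near end down at crop (310,345), clear of the board. I'll set it down, then regrasp level.

arm_command:
  slide:
    - [0,0,0.05]
    - [0,0,0.1]
    - [0,0,0.14]
    - [0,0,0.152]
    - [0,0,0.152]
  twist: [0,0,0,0,0]

```text
time: 27.58
eef_pos: [0.5187, -0.0497, 0.0714]
tool_rot: [-0.012, 1.0, 0.006, -0.004]
force: [0.7, -0.1, -2.7]
grip_width: 0.629
finger_force: 58.0
```

arm_command:
  slide:
    - [0,0,0]
    - [0,0,0.01]
    - [0,0,0.022]
    - [0,0,0.034]
    - [0,0,0.046]
  twist: [0,0,0,0,0]
  grip_force: 7

```text
time: 28.0
eef_pos: [0.5206, -0.0494, 0.0498]
tool_rot: [-0.012, 1.0, 0.006, -0.001]
force: [2.0, -0.1, -0.5]
grip_width: 0.635
finger_force: 7.0
```

arm_command:
  slide:
    - [0,0,0.012]
    - [0,0,0.024]
    - [0,0,0.036]
    - [0,0,0.042]
    - [0,0,0.042]
  twist: [0,0,0,0,0]

```text
time: 28.42
eef_pos: [0.5193, -0.0491, 0.028]
tool_rot: [-0.012, 1.0, 0.006, -0.003]
force: [1.4, -0.8, -1.1]
grip_width: 0.639
finger_force: 7.0
```

arm_command:
  slide:
    - [0,0,0]
    - [0,0,0]
    - [0,0,0]
  twist: [0,0,0]
  jaw: 0.15

```text
time: 28.67
eef_pos: [0.519, -0.0492, 0.0285]
tool_rot: [-0.012, 1.0, 0.006, -0.003]
force: [0.3, -0.1, 0.4]
grip_width: 0.833
finger_force: 0.0
```

Run:
```python
from h import *
p,X=cloud("side")
tiltbox(X,p,-.1,-.01,.025)
m=(X[...,2]>.056)&(X[...,2]<.072)&(X[...,1]>-.1)&(X[...,1]<0)&(X[...,0]>.35)&(X[...,0]<.6)&(p[...,2].astype(int)-p[...,0]>25)
q=X[m];print("x range",np.percentile(q[:,0],[0,1,99,100]).round(3))
go(.465,-.05,.028,1.5)
```

```text
box side 1056 [0.452 0.069] [0.083 0.087] 0.8 z 0.026 0.113
x range [0.41  0.411 0.528 0.536]
pos [ 0.5191 -0.0492  0.0285] tilt [-0.005  0.012 -1.   ] t 28.72 q [-0.34  0.71  0.47  2.01 -0.61  0.57  2.15]
slide [0.1083 0.001  0.0016] twist -0.0022 cur yaw 1.4 F [ 0.09 -0.3   0.43] M [-0.005 -0.018 -0.004] grip 0.8497234797152275 0.0
```

arm_command:
  slide:
    - [0.04,0,0]
    - [0.08,0,0]
    - [0.112,0,0]
    - [0.112,0,0]
  twist: [0,0,0,0]

```text
time: 29.05
eef_pos: [0.4596, -0.0507, 0.0286]
tool_rot: [-0.012, 1.0, 0.007, -0.004]
force: [-0.3, -0.1, 0.1]
grip_width: 0.85
finger_force: 0.0
```

arm_command:
  slide:
    - [0,0,0]
    - [0,0,0]
    - [0,0,0]
    - [0,0,0]
    - [0,0,0]
  twist: [0,0,0,0,0]
  jaw: 1
  grip_force: 58

```text
time: 29.47
eef_pos: [0.465, -0.0505, 0.0291]
tool_rot: [-0.013, 1.0, 0.006, -0.001]
force: [1.1, 0.6, 0.5]
grip_width: 0.629
finger_force: 58.0
```

arm_command:
  slide:
    - [0,0,-0.04]
    - [0,0,-0.1]
    - [0,0,-0.16]
    - [0,0,-0.22]
    - [0,0,-0.28]
  twist: [0,0,0,0,0]

```text
time: 29.88
eef_pos: [0.4634, -0.0524, 0.1697]
tool_rot: [-0.012, 1.0, 0.006, -0.003]
force: [0.7, 1.3, -3.6]
grip_width: 0.63
finger_force: 57.9
```

Run:
```python
from h import *
p,X=feel(3)
tiltbox(X,p,-.1,0.02,.08)
print([np.round(ray("side",np.array(r["point"])*[640,480],.004),3) for r in robot.mark_of("side","mat")][:1])
go(.681,.137,.18,1.5)
```

```text
F [ 1.29 -0.89 -2.47] M [ 0.0014 -0.1362  0.0039] sd [1.187 1.408 2.142 0.075 0.074 0.04 ] eff [ -1.15 -33.37   6.41 -17.96   0.22   0.55  -0.19]
box side 431 [0.433 0.184] [0.043 0.052] 1.1 z 0.158 0.21
[array([0.687, 0.128, 0.004])]
pos [ 0.4642 -0.0518  0.1688] tilt [-0.004  0.013 -1.   ] t 30.08 q [-0.54  0.4   0.7   2.1  -0.38  0.78  1.99]
slide [-0.443   0.3668 -0.0194] twist -0.0011 cur yaw 1.45 F [-0.22 -0.   -4.62] M [ 0.027 -0.018 -0.019] grip 0.6302867844838453 57.94227332342416
```

arm_command:
  slide:
    - [-0.03,0.025,0]
    - [-0.08,0.066,-0.01]
    - [-0.13,0.107,-0.02]
    - [-0.18,0.148,-0.02]
    - [-0.23,0.188,-0.02]
  twist: [0,0,0,0,0]

```text
time: 30.5
eef_pos: [0.5766, 0.0458, 0.1773]
tool_rot: [-0.012, 1.0, 0.006, -0.004]
force: [0.6, -0.1, -3.0]
grip_width: 0.63
finger_force: 57.9
```

arm_command:
  slide:
    - [-0.05,0.041,0]
    - [-0.1,0.082,0]
    - [-0.15,0.123,0]
    - [-0.19,0.155,0]
    - [-0.208,0.169,0]
  twist: [0,0,0,0,0]

```text
time: 30.92
eef_pos: [0.6793, 0.1352, 0.1763]
tool_rot: [-0.014, 1.0, 0.007, -0.004]
force: [0.6, 3.1, -3.6]
grip_width: 0.632
finger_force: 57.9
```

arm_command:
  slide:
    - [0,0,0]
    - [0,0,0]
    - [0,0,0]
    - [0,0,0]
    - [0,0,0]
  twist: [0,0,0,0,0]

```text
time: 31.33
eef_pos: [0.6781, 0.1303, 0.1799]
tool_rot: [-0.012, 1.0, 0.006, -0.003]
force: [0.3, -0.0, -3.5]
grip_width: 0.628
finger_force: 57.9
```

Run:
```python
from h import *
p,X=feel(2)
cv2.imwrite("pics/f_side.png",cv2.resize(p[60:360,180:560],None,fx=2,fy=2))
go(.679,.132,.18,1.5)
m=(X[...,2]>.14)&(X[...,2]<.24)&(X[...,1]>.06)&(X[...,1]<.2)&(X[...,0]>.58)&(X[...,0]<.8)&(p[...,2].astype(int)-p[...,0]>25)
q=X[m];print(m.sum(),np.percentile(q,[1,99],axis=0).round(3)); r=cv2.minAreaRect(q[:,[0,2]].astype(np.float32));print(r)
p,X=cloud("top");cv2.imwrite("pics/f_top.png",p)
```

```text
F [-0.46 -0.2  -3.35] M [-0.0052  0.0513  0.0433] sd [0.183 0.271 0.039 0.025 0.016 0.033] eff [ 7.000e-02 -6.201e+01  1.307e+01 -2.338e+01 -2.000e-02  7.000e-02
  0.000e+00]
pos [0.6784 0.1309 0.1803] tilt [-0.005  0.013 -1.   ] t 31.43 q [-0.63  0.75  0.62  1.49 -0.48  1.06  1.7 ]
slide [-0.0012  0.0022  0.0006] twist -0.0031 cur yaw 1.36 F [-0.64 -0.47 -3.39] M [-0.03   0.067  0.01 ] grip 0.6295112888958873 57.94355561491102
827 [[0.623 0.099 0.17 ]
 [0.752 0.156 0.218]]
((0.6882522106170654, 0.19403843581676483), (0.1312747597694397, 0.050184834748506546), 0.1914525330066681)
```

View pics/f_side.png

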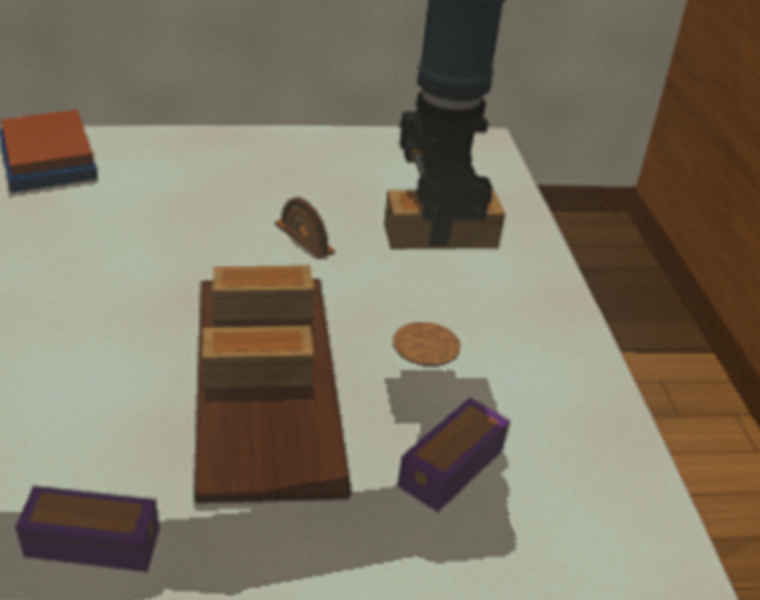

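View pics/f_top.png

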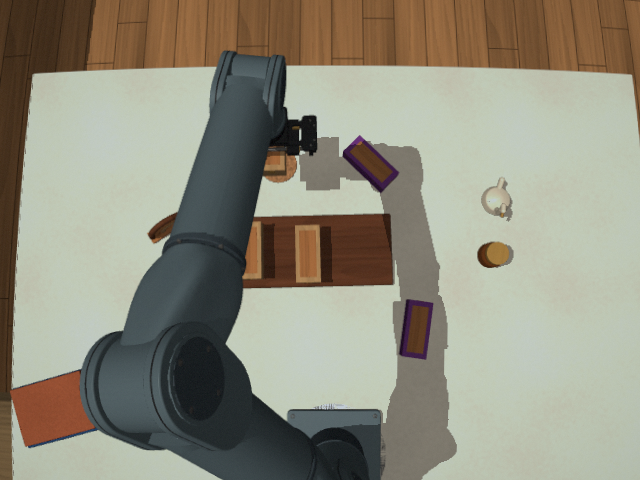

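The side view shows the rattling box level at (445,220) in the crop, at x .688, y .128, above the mat. The two silent boxes stand on the board at (262,290) and (258,355), and the ornaments are where they were.

```bash
python3 -c "
from rig import robot
print(robot.hand_in())"
```

```text
the job is handed in; nothing more can be done
None
```

The right box is the one that rattles, and I handed the job in at 31 s with it held level and still about 17 cm above the mat; the left and middle boxes are silent and back upright on the board, and the ornaments are untouched. The arm can't tilt its tool, so I dipped each end (about 22°) by gripping the box off its middle and lifting while the other end rested on the board, then clamping and lifting it clear, with a set-down between the two dips.

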